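Tuck a flashing under the shingles and hold it down

TASK

Pick up the metal flashing by its upstand and slide its flat edge under the overhanging shingles of the roof sample, roughly centred, square to them and most of the way to the batten behind, without lifting the shingles. Then press the flashing flat on the roof board with a firm push of about 10 N, and finish like that: still gripping the upstand and still pressing, not letting go. Leave the try square, tape measure and tin where they are.

Things in the scene. Friction and masses are not known exactly. Their poses are not given: they have to be found in the camera images.
- flashing: loose L-shaped roof flashing, about 0.18 kg: a flat aluminium sheet 110 (x) x 140 (y) x 3 mm with an upstand along its whole rear (-x) edge, 42 mm high and 13 mm thick (aluminium backed with a timber strip), to be gripped across its thickness from above. Lies flat on the bench at the start, left or right of the roof sample. Origin: centre of the sheet's underside; x points from the upstand to the free edge that is to be tucked, z up. The upstand takes up x = -55 to -42 mm.
- flashing_edge (a point): centre of the flashing's free (front, +x) edge, on its underside, 55 mm ahead of the flashing's origin; axes as the flashing's
- upstand_top (a point): middle of the top of the flashing's upstand, 42 mm above the underside, 48.5 mm behind the flashing's origin, on the middle of its thickness
- deck: plywood roof board of the roof sample, 250 x 250 x 12 mm, fixed, lying level with its top 24 mm above the bench. Origin: centre of its underside; x points away from the robot towards the batten. Its near half (x = -125 to 0 mm) is bare; shingles overhang its far half.
- tuck_line (a point): point on the top of the roof board straight below the middle of the shingles' front edge (lip); x points in under the shingles (the direction of tucking), y along the lip, z up. The shingles are 235 mm wide along y. The gap under them is 10 mm high and runs in from the lip (x = 0) to the front face of a fixed batten at x = 60 mm.
- shingle_lip (a point): middle of the shingles' front edge, on their underside, 10 mm above the roof board; the shingles are 8 mm thick
- shingle (a joint): lift of the shingle row about its far edge, 120 mm behind the lip, in rad: 0 lying on the batten, grows as the lip is lifted (0.05 raises the lip 6 mm). It is held down only by its weight (0.3 kg) and a weak spring, and falls back.
- square: try square, loose, 170 x 100 x 16 mm, wooden stock and steel blade, on the other side of the roof sample from the flashing; leave alone
- tape_measure: tape measure, loose, 63 x 83 x 36 mm, to the right of the roof sample; leave alone
- tin: round lidded tin, loose, 73 mm across, 48 mm high, to the left of the roof sample; leave alone
Not all that is in view belongs to the job. Several things have the shape of the flashing; the one meant has the colours described above.

How it is judged:
By the outcome, as a careful person would: the job done as asked, in the order asked, and still so for the second after the job is handed in, while the arm keeps its last pose, push and grip.
It also fails if it takes over 40 s, if anything falls off the work surface, if the arm or the gripper's body presses on something with over 40 N, if the wrist force passes 120 N, or if a joint passes its speed limit or range.

ROBOT

A 6-joint arm with a two-finger parallel gripper is mounted at the origin on a cart in front of the work surface, level with it; the furniture and walls round the work are solid. World frame = base frame: x ahead of the robot, y to its left, z up, the work surface at z = 0. Lengths are in m, angles in rad, forces in N, time in s.
With the tool pointing down it reaches from about 0.4 to 0.825 m from the base axis. Payload 7 kg.
Tool frame: the origin (TCP) lies between the finger pads; the fingertips stand 8 mm ahead of it and the grasp point (between the pads) lies 11 mm behind it (arm.finger_overhang is the distance from the TCP to the fingertips, in m); z points along the fingers, y is the line along which they close (so a half turn about z gives the same grasp; the last joint's range is limited). The gripper opens to 88 mm and grips with 3 to 60 N. Pads are 19 mm wide; open, the fingers measure 130 mm over their backs; the gripper's body (78 mm by 193 mm) begins 47 mm behind the grasp point.
Start: joints at [-0.903, 0.359, 0.012, 0, -1.224, -0.288], TCP at [0.25, -0.627, 0.235] pointing down, gripper open.
Joint ranges: [-3.07, 3.07], [-1.43, 2.12], [-1.02, 1.25], [-3.03, 1.67], [-3.05, -0], [-3.03, 3.03]. Speed limits (rad/s): [2.39, 2.39, 3.01, 3.14, 3.14, 3.14].

INTERFACE

Orientations are given as [roll, pitch, yaw] about the fixed x, y, z axes, in that order (R = Rz(yaw) Ry(pitch) Rx(roll)).
In Python, from station import arm gives the robot as it stands.
- The arm moves only by the tool move_arm, never from a script. Its argument "rows" is text: rows parted by semicolons, each of 7 numbers parted by spaces: the turn, a rotation vector about the tool's x, y, z in degrees, then the shift along the tool's x, y, z in m, then the finger opening in m, from 0 to 0.0876. A call has 1 to 8 rows; each row shifts and turns the commanded pose from where the row before left it, along the tool's axes as they then stand; what a row does not reach is not made up. A row lasts 1/8 s, in which the tool goes at most 62.5 mm and 10.7 degrees, less where a joint would pass 70% of its speed; a pose out of reach is approached as far as the arm can. A call is refused whole if a number of a shift passes 0.0625 or a number of a turn 10.7, either way. A call with a gripper value outside its range is refused whole. The fingers move at their own pace and stop on an object; "squeeze" is the grip in N (left out, the last holds). Time passes only in rows, so rows that do not move let the fingers close. It gives the time, the measured TCP pose, the force, the opening and the grip force at its end, in the units of the state.
- arm.get_state(): the state, without advancing time (a new reading comes with each control period).
- arm.grab_frame(name): name is "scene" or "top" or "wrist"; returns (picture, depth): 400x640x3 uint8, blue, green, red; 400x640 float32, m along the optical axis (not along the pixel's ray), 0 where there is no reading.
- arm.camera_model(name): a dict with "mtx" (3x3 intrinsics, pixels), "camera_from_world" (4x4, takes a point from world to camera coordinates); the wrist camera has in their place "mount" (4x4, takes a point from camera to tool coordinates, whose origin is the TCP and whose axes are the flange's). Camera axes: x right, y down, z forward; pixel columns grow to the right and rows downward; lengths in m; the calibration is good to about 2 mm. A picture is of the moment at which its call begins: read the wrist's pose just before it. camera_model takes no time and is no camera call.
- arm.job_done(): hands the job in; it is judged then, once.
The state is a dict: "t": time; "q": joint angles; "qd": joint speeds; "joint_efforts": joint torques, N m; "eef_pos": TCP position; "ee_rot": TCP orientation; "force": force on the tool from outside, world axes, zero at the start; "moment": the same for the moment, N m; "width": finger opening in m; "gripper_force": force on a finger pad.
Only numpy, scipy, OpenCV 4.12 (cv2) and the standard library are available. Lean on these libraries where they do the work, as an engineer would, in place of code of your own. Each camera call takes 0.05 s, during which the arm holds its last target. There are 200 camera calls.

## Working session

There is one attempt and no reset: what is moved stays moved. The work goes in short steps, Python scripts to look and compute and a tool call to move; the robot and the scene stay as the last step left them, time stands still between calls to the robot, and variables do not carry over. Pictures are saved under pics/ and viewed, at most 10 in all, crops included, and the job is handed in when it is done.

Besides the shell and the picture viewer there is one more tool, called after "Emit:" by a JSON object that holds its "name" and its "arguments". move_arm: Moves the arm, as the interface text tells. Its arguments: {"type":"object","properties":{"rows":{"type":"string"},"squeeze":{"type":"number"}},"required":["rows"]}

```bash
mkdir -p pics; cat > h.py <<'E'
import numpy as np, cv2
from station import arm
from scipy.spatial.transform import Rotation as R
def grab(name,f):
    p,d=arm.grab_frame(name); cv2.imwrite(f'pics/{f}.png',p); np.save(f'pics/{f}.npy',d); return p,d
def world(name,d,u,v,z=None):
    m=arm.camera_model(name);K=m['mtx'];T=np.linalg.inv(m['camera_from_world'])
    r=np.linalg.inv(K)@[u,v,1]
    if z is not None:
        a=T[:3,:3]@r; s=(z-T[2,3])/a[2]
    else: s=d[int(v),int(u)]
    return T[:3,:3]@(r*s)+T[:3,3]
E
python3 - <<'E'
from h import *
grab('top','top1');grab('scene','scene1')
s=arm.get_state();print(s)
E
```

```text
{'t': 0.1, 'q': array([-9.02900901e-01,  3.59357994e-01,  1.11479900e-02, -3.30255568e-04,
       -1.22409628e+00, -2.88080471e-01]), 'qd': array([ 0.00128988, -0.00107926,  0.00180459,  0.00092749, -0.00086408,
       -0.00015063]), 'joint_efforts': array([-7.64376691e-04, -5.84163415e+01,  2.93753064e+01,  7.01565340e+00,
        1.01463767e-02, -8.30884323e-05]), 'eef_pos': array([ 0.2500661 , -0.62650853,  0.23368373]), 'ee_rot': array([ 3.14005670e+00, -1.31360332e-04, -2.76189005e+00]), 'force': array([ 0.14346504,  0.14508474, -0.09852233]), 'moment': array([ 0.03216132, -0.01256903,  0.00025977]), 'gripper_force': 0.0, 'width': 0.08778080901179407}
```

View pics/top1.png

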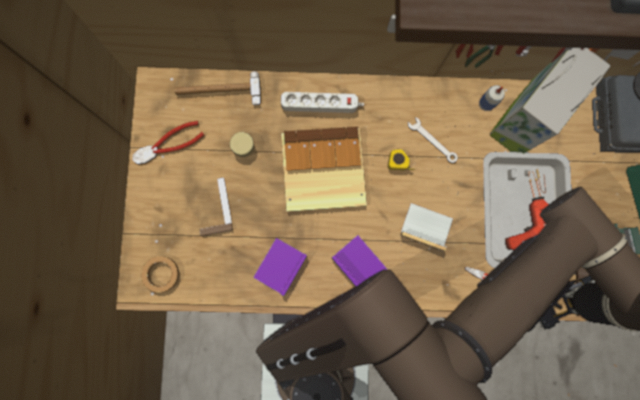

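View pics/scene1.png

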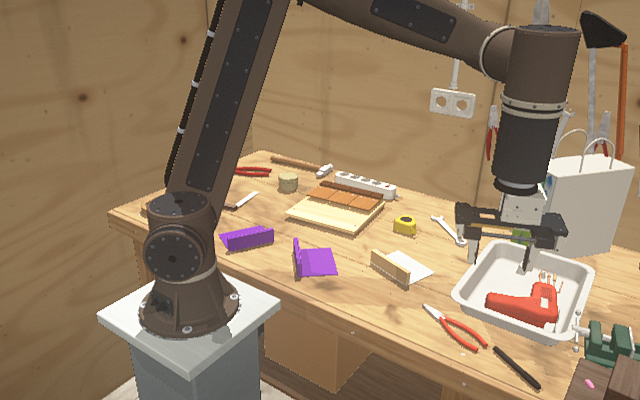

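Three things have the L shape in the top view: purple at (281,266), purple at (362,262), and aluminium with a timber-backed upstand at (427,227). The last fits the colours described, and it lies on the other side of the deck from the square (220,210). I'll confirm it in an enlarged crop.

```bash
python3 - <<'E'
from h import *
p=cv2.imread('pics/top1.png')
c=p[115:265,270:470]
cv2.imwrite('pics/c1.png',cv2.resize(c,None,fx=4,fy=4,interpolation=cv2.INTER_CUBIC))
d=np.load('pics/top1.npy')
for u,v in [(427,222),(420,236),(325,190),(320,155),(400,200)]: print(u,v,world('top',d,u,v).round(4))
E
```

```text
427 222 [ 0.4741 -0.34    0.0006]
420 236 [ 0.4258 -0.3093  0.0387]
325 190 [ 0.5621 -0.0151  0.0293]
320 155 [0.6701 0.0035 0.0431]
400 200 [ 0.5424 -0.2552 -0.0026]
```

View pics/c1.png

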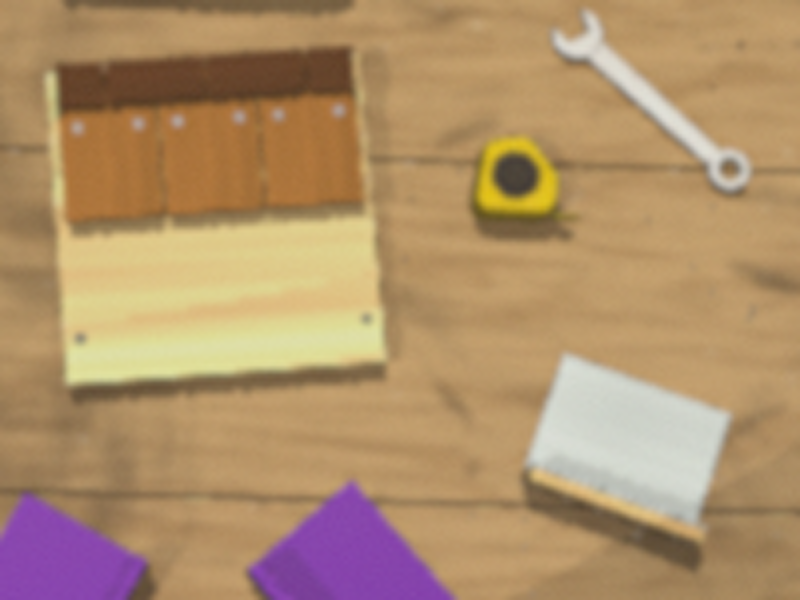

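The crop confirms it: a bare aluminium sheet with free corners at crop (567,353) and (730,412), and a timber-backed upstand from (528,470) to (705,535). The deck's front corners are at (67,383) and (384,361), and the shingle lip runs from (70,221) to (364,207).

```bash
python3 - <<'E'
from h import *
def W(u,v,z): return world('top',None,270+(u+.5)/4-.5,115+(v+.5)/4-.5,z)
f1,f2=W(567,353,.003),W(730,412,.003)
t1,t2=W(529,471,.042),W(705,532,.042)
l1,l2=W(70,221,.042),W(364,207,.042)
d1,d2=W(67,383,.024),W(384,361,.024)
for n,a,b in [('free',f1,f2),('upst',t1,t2),('lip',l1,l2),('deck',d1,d2)]:
    e=b-a; print(n,a.round(4),b.round(4),'mid',((a+b)/2).round(4),'len',np.linalg.norm(e).round(4),'normal yaw deg',np.degrees(np.arctan2(e[0],-e[1])).round(2))
print(np.degrees(arm.get_state()['ee_rot']))
m=arm.camera_model('wrist');print(m)
E
```

```text
free [ 0.5333 -0.2903  0.003 ] [ 0.4899 -0.4193  0.003 ] mid [ 0.5116 -0.3548  0.003 ] len 0.1361 normal yaw deg -18.61
upst [ 0.4351 -0.253   0.042 ] [ 0.3922 -0.3876  0.042 ] mid [ 0.4137 -0.3203  0.042 ] len 0.1413 normal yaw deg -17.69
lip [0.6198 0.1044 0.042 ] [ 0.6379 -0.1241  0.042 ] mid [ 0.6288 -0.0098  0.042 ] len 0.2292 normal yaw deg 4.51
deck [0.4954 0.103  0.024 ] [ 0.5197 -0.143   0.024 ] mid [ 0.5075 -0.02    0.024 ] len 0.2472 normal yaw deg 5.63
[ 1.79911997e+02 -7.52639262e-03 -1.58244643e+02]
{'mtx': array([[335.35230908,   0.        , 323.52184416],
       [  0.        , 335.35230908, 204.86566188],
       [  0.        ,   0.        ,   1.        ]]), 'mount': array([[-7.74429318e-05, -9.58366887e-01, -2.85539672e-01,
         7.75961748e-02],
       [ 9.99999881e-01,  6.32726933e-05, -4.83580357e-04,
        -1.69213035e-04],
       [ 4.81514266e-04, -2.85539676e-01,  9.58366768e-01,
        -1.49113090e-01],
       [ 0.00000000e+00,  0.00000000e+00,  0.00000000e+00,
         1.00000000e+00]])}
```

Emit:
{"name": "move_arm", "arguments": {"rows": "0 0 0 -0.0442 0.0372 0.012 0.08; 0 0 0 -0.0442 0.0372 0.012 0.08; 0 0 0 -0.0442 0.0372 0.012 0.08; 0 0 0 -0.0442 0.0372 0.012 0.08; 0 0 0 -0.0442 0.0372 0.012 0.08; 0 0 0 -0.0442 0.0372 0.012 0.08; 0 0 -10 0 0 0 0.08; 0 0 -10 0 0 0 0.08"}}

```text
t: 1.1
eef_pos: [0.4141, -0.3202, 0.1623]
ee_rot: [3.141, -0.0, -2.405]
force: [-0.6, 0.4, 1.0]
width: 0.0797
gripper_force: 0.0
```

Emit:
{"name": "move_arm", "arguments": {"rows": "0 0 -10 0 0 0 0.08; 0 0 -10 0 0 0 0.08; 0 0 -9.7 0 0 0 0.08; 0 0 0 0 0 0 0.08; 0 0 0 0 0 0 0.08"}}

```text
t: 1.72
eef_pos: [0.4136, -0.3212, 0.1624]
ee_rot: [3.141, 0.0, -1.898]
force: [-0.2, 0.6, 0.2]
width: 0.0803
gripper_force: 0.0
```

```bash
cat >> h.py <<'E'
def tool():
    s=arm.get_state();T=np.eye(4);T[:3,:3]=R.from_euler('xyz',s['ee_rot']).as_matrix();T[:3,3]=s['eef_pos'];return T
def wworld(T,u,v,z):
    m=arm.camera_model('wrist');C=T@m['mount'];r=C[:3,:3]@np.linalg.inv(m['mtx'])@[u,v,1]
    return C[:3,3]+r*(z-C[2,3])/r[2]
E
python3 - <<'E'
from h import *
T=tool();np.save('pics/w1T.npy',T);p,d=grab('wrist','w1')
print(T.round(4), arm.get_state()['t'],arm.get_state()['q'])
cv2.imwrite('pics/w1s.png',cv2.resize(p,(800,500),interpolation=cv2.INTER_CUBIC))
E
```

```text
[[-3.215e-01 -9.469e-01 -4.000e-04  4.136e-01]
 [-9.469e-01  3.215e-01  2.000e-04 -3.212e-01]
 [-1.000e-04  4.000e-04 -1.000e+00  1.624e-01]
 [ 0.000e+00  0.000e+00  0.000e+00  1.000e+00]] 1.775 [-2.85383580e-01  1.71996585e-01 -4.20799761e-01 -6.73548759e-05
 -9.78182576e-01 -4.12682455e-02]
```

View pics/w1s.png

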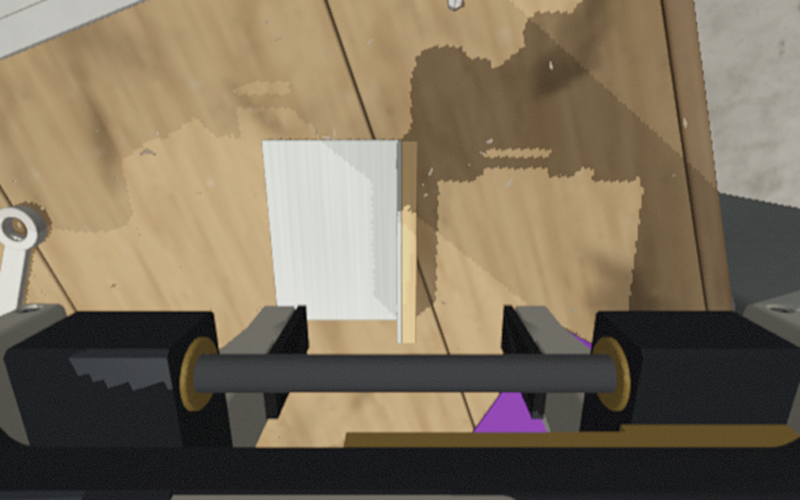

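The wrist view (scaled 1.25x) shows the sheet's free corners at (263,141) and (279,320). The upstand top runs from (399,141)–(417,141) to (399,343)–(415,343), between the fingers.

```bash
python3 - <<'E'
from h import *
T=np.load('pics/w1T.npy')
P=lambda u,v,z: np.linalg.inv(T)@np.r_[wworld(T,(u+.5)/1.25-.5,(v+.5)/1.25-.5,z),1]
for n,a in dict(fa=(263,141,.003),fb=(279,320,.003),ufa=(398,141,.042),ura=(417,141,.042),ufb=(398,343,.042),urb=(415.5,343,.042)).items(): print(n,P(*a)[:3].round(4))
E
```

```text
fa [ 0.0711 -0.1004  0.1593]
fb [-0.0677 -0.1009  0.1593]
ufa [ 0.072  -0.004   0.1204]
ura [0.072  0.0078 0.1204]
ufb [-0.0673 -0.0046  0.1204]
urb [-0.0673  0.0079  0.1204]
```

Emit:
{"name": "move_arm", "arguments": {"rows": "0 0 0 0.002 0.0018 0.04 0.07; 0 0 0 0 0 0.04 0.07; 0 0 0 0 0 0.03 0.06; 0 0 0 0 0 0.02 0.05; 0 0 0 0 0 0.01 0.05; 0 0 0 0 0 0.006 0.05; 0 0 0 0 0 0 0.04"}}

```text
t: 2.65
eef_pos: [0.4116, -0.3227, 0.0167]
ee_rot: [-3.141, -0.0, -1.895]
force: [-0.1, 0.0, -0.1]
width: 0.0447
gripper_force: 0.0
```

Emit:
{"name": "move_arm", "arguments": {"rows": "0 0 0 0 0 0 0.02; 0 0 0 0 0 0 0.01; 0 0 0 0 0 0 0.0; 0 0 0 0 0 0 0.0; 0 0 0 0 0 0 0.0; 0 0 0 0 0 0 0.0", "squeeze": 45}}

```text
t: 3.4
eef_pos: [0.4117, -0.3227, 0.0169]
ee_rot: [-3.141, -0.0, -1.894]
force: [-1.0, 1.4, 6.3]
width: 0.0124
gripper_force: 45.0
```

Emit:
{"name": "move_arm", "arguments": {"rows": "0 0 0 0 0 -0.015 0; 0 0 0 0 0 -0.03 0; 0 0 0 0 0 -0.035 0; 0 0 0 0 0 -0.03 0; 0 0 0 0 0 0 0"}}

```text
t: 4.03
eef_pos: [0.4127, -0.3231, 0.1295]
ee_rot: [-3.137, -0.0, -1.894]
force: [0.3, 0.3, -2.4]
width: 0.0129
gripper_force: 45.0
```

Emit:
{"name": "move_arm", "arguments": {"rows": "0 0 0 -0.025 0.001 0 0; 0 0 0 -0.047 0.0025 0 0; 0 0 0 -0.048 0.0025 0 0; 0 0 0 -0.048 0.0025 0 0; 0 0 0 -0.048 0.0025 0 0; 0 0 0 -0.048 0.0025 0 0; 0 0 0 -0.03 0.0016 0 0; 0 0 0 -0.018 0.001 0 0"}}

```text
t: 5.03
eef_pos: [0.495, -0.0204, 0.1259]
ee_rot: [3.14, -0.001, -1.893]
force: [0.3, -1.1, -2.3]
width: 0.013
gripper_force: 45.0
```

Emit:
{"name": "move_arm", "arguments": {"rows": "0 0 -5.7 0 0 0 0; 0 0 -7 0 0 0 0; 0 0 -7 0 0 0 0; 0 0 -4 0 0 0 0; 0 0 0 0 0 0 0; 0 0 0 0 0 0 0"}}

```text
t: 5.78
eef_pos: [0.495, -0.022, 0.1263]
ee_rot: [3.141, -0.0, -1.483]
force: [-0.8, -0.2, -1.7]
width: 0.0128
gripper_force: 45.0
```

```bash
python3 - <<'E'
from h import *
T=tool();np.save('pics/w2T.npy',T);p,d=grab('wrist','w2')
print(T.round(4), arm.get_state()['t'])
cv2.imwrite('pics/w2s.png',cv2.resize(p,(800,500),interpolation=cv2.INTER_CUBIC))
E
```

```text
[[ 8.790e-02 -9.961e-01 -7.000e-04  4.950e-01]
 [-9.961e-01 -8.790e-02 -1.000e-04 -2.200e-02]
 [ 1.000e-04  7.000e-04 -1.000e+00  1.263e-01]
 [ 0.000e+00  0.000e+00  0.000e+00  1.000e+00]] 5.825
```

View pics/w2s.png

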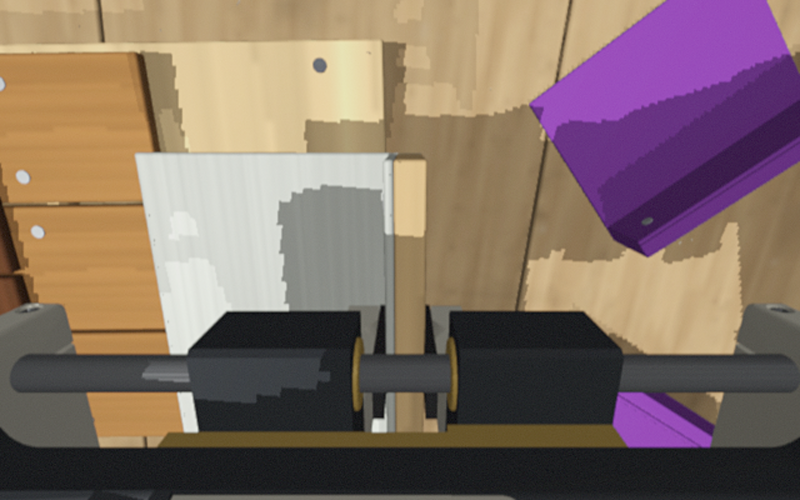

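The carried flashing is level in the grip: its near free corner is at (136,154), with the lip corner at (138,53) and the deck corner at (382,41). I'll enlarge this for exact edges.

```bash
python3 - <<'E'
from h import *
p=cv2.imread('pics/w2.png')
cv2.imwrite('pics/c2.png',cv2.resize(p[20:140,100:320],None,fx=3.6,fy=3.6,interpolation=cv2.INTER_CUBIC))
E
```

```text
(no output)
```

View pics/c2.png

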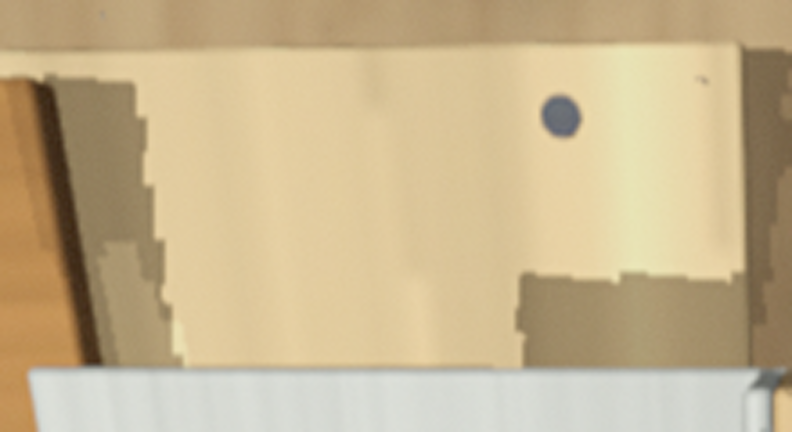

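```bash
python3 - <<'E'
from h import *
T=np.load('pics/w2T.npy');d=np.load('pics/w2.npy')
P=lambda u,v,z: (np.linalg.inv(T)@np.r_[wworld(T,100+(u+.5)/3.6-.5,20+(v+.5)/3.6-.5,z),1])[:2]
for n,a,b in [('liptop',(35,80,.042),(80,365,.042)),('lipbot',(48,88,.034),(101,365,.034)),('deckside',(0,50,.024),(738,42,.024)),('deckfront',(740,43,.024),(748,365,.024))]:
    A,B=P(*a),P(*b);e=A-B;print(n,A.round(4),B.round(4),np.degrees(np.arctan2(e[1],e[0])).round(2),np.linalg.norm(e).round(4))
print('flash',P(30,369,.1124).round(4), 'far', (np.linalg.inv(T)@np.r_[wworld(T,185/1.25,400/1.25,.1124),1])[:2].round(4))
i=lambda u,v:d[int(20+v/3.6),int(100+u/3.6)]
m=arm.camera_model('wrist')
for u,v in [(300,400),(700,400),(50,385),(400,200),(10,200)]:
    uu,vv=100+u/3.6,20+v/3.6; c=np.linalg.inv(m['mtx'])@[uu,vv,1]*i(u,v); print((T@m['mount']@np.r_[c,1])[:3].round(4))
E
```

```text
liptop [ 0.116  -0.1356] [ 0.0672 -0.136 ] 0.51 0.0488
lipbot [ 0.116  -0.1381] [ 0.0669 -0.1366] -1.75 0.0491
deckside [ 0.1241 -0.1517] [ 0.1255 -0.0126] -90.56 0.1392
deckfront [ 0.1253 -0.0122] [ 0.0664 -0.0115] -0.68 0.0589
flash [ 0.0698 -0.1016] far [-0.0387 -0.0989]
[ 0.5671 -0.0815  0.1123]
[ 0.5145 -0.0861  0.1108]
[ 0.6008 -0.0804  0.1107]
[ 0.5823 -0.1122  0.0224]
[ 0.6468 -0.105   0.0414]
```

Emit:
{"name": "move_arm", "arguments": {"rows": "0 0 -0.5 0 0 0.015 0; 0 0 0 0 0 0.025 0; 0 0 0 0 0 0.02 0; 0 0 0 0 0 0.012 0; 0 0 0 0 0 0.006 0; 0 0 0 0 0 0.003 0; 0 0 0 0 0 0 0; 0 0 0 0 0 0 0"}}

```text
t: 6.82
eef_pos: [0.4957, -0.0215, 0.0461]
ee_rot: [-3.141, 0.0, -1.472]
force: [-0.7, -0.4, -1.7]
width: 0.0124
gripper_force: 45.0
```

Emit:
{"name": "move_arm", "arguments": {"rows": "0 0 0 0 0 0.001 0; 0 0 0 0 0 0 0; 0 0 0 0 0 0.001 0; 0 0 0 0 0 0 0"}}

```text
t: 7.32
eef_pos: [0.4953, -0.0217, 0.0435]
ee_rot: [3.141, -0.0, -1.472]
force: [0.2, 0.5, -1.7]
width: 0.013
gripper_force: 45.0
```

Emit:
{"name": "move_arm", "arguments": {"rows": "0 0 0 0 -0.005 0 0; 0 0 0 0 -0.01 0 0; 0 0 0 0 -0.01 0 0; 0 0 0 0 -0.01 0 0; 0 0 0 0 -0.008 0 0; 0 0 0 0 0 0 0"}}

```text
t: 8.07
eef_pos: [0.5387, -0.0174, 0.0434]
ee_rot: [3.142, -0.0, -1.472]
force: [-1.1, -0.3, -2.1]
width: 0.0127
gripper_force: 45.0
```

```bash
python3 - <<'E'
from h import *
T=tool();np.save('pics/w3T.npy',T);p,d=grab('wrist','w3');print(T.round(4))
q,_=grab('scene','s3')
a=cv2.resize(p[0:180,60:330],(800,533),interpolation=cv2.INTER_CUBIC)
cv2.imwrite('pics/w3s.png',a)
E
```

```text
[[ 9.850e-02 -9.951e-01 -1.000e-04  5.387e-01]
 [-9.951e-01 -9.850e-02 -0.000e+00 -1.740e-02]
 [ 0.000e+00  1.000e-04 -1.000e+00  4.340e-02]
 [ 0.000e+00  0.000e+00  0.000e+00  1.000e+00]]
```

View pics/w3s.png

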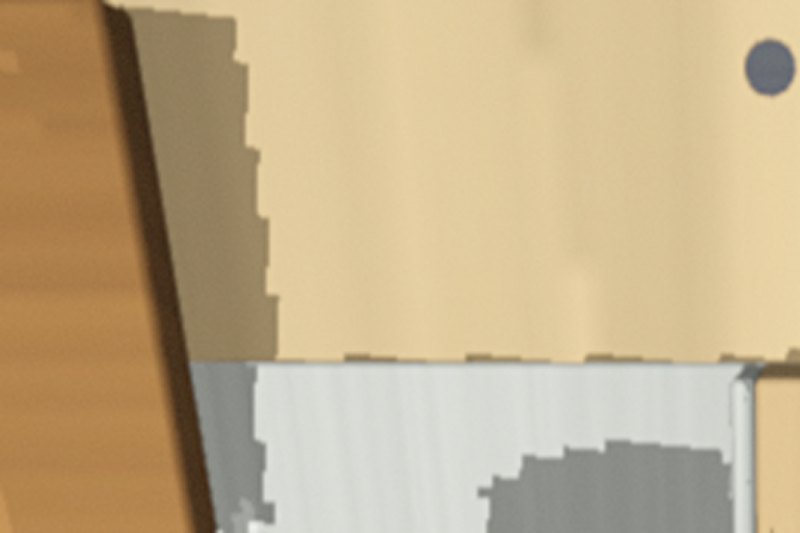

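The near edge is now under the lip: the sheet disappears at (188,362) with no force. I'll check yaw and remaining distance.

```bash
python3 - <<'E'
from h import *
T=np.load('pics/w3T.npy')
P=lambda u,v,z: (np.linalg.inv(T)@np.r_[wworld(T,60+(u+.5)/2.963-.5,(v+.5)/2.963-.5,z),1])[:2]
for n,a,b in [('lipbot',(133,12,.034),(214,528,.034)),('liptop',(104,10,.042),(190,520,.042)),('sheetside',(192,361,.0295),(735,363,.0295))]:
    A,B=P(*a),P(*b);e=A-B;print(n,A.round(4),B.round(4),np.degrees(np.arctan2(e[1],e[0])).round(2))
E
```

```text
lipbot [ 0.1182 -0.0914] [ 0.044 -0.092] 0.51
liptop [ 0.1164 -0.0906] [ 0.0469 -0.0909] 0.23
sheetside [ 0.0701 -0.0937] [ 0.0698 -0.0072] -89.79
```

Emit:
{"name": "move_arm", "arguments": {"rows": "0 0 0 0 -0.005 0 0; 0 0 0 0 -0.009 0 0; 0 0 0 0 -0.01 0 0; 0 0 0 0 -0.009 0 0; 0 0 0 0 -0.005 0 0; 0 0 0 0 0 0 0; 0 0 0 0 0 0 0"}}

```text
t: 9.05
eef_pos: [0.5756, -0.0138, 0.0434]
ee_rot: [3.141, 0.0, -1.472]
force: [0.8, -0.5, -1.8]
width: 0.0125
gripper_force: 45.0
```

Emit:
{"name": "move_arm", "arguments": {"rows": "0 0 0 0 0 0.001 0; 0 0 0 0 0 0.001 0; 0 0 0 0 0 0 0; 0 0 0 0 0 0 0"}}

```text
t: 9.55
eef_pos: [0.576, -0.0137, 0.0416]
ee_rot: [-3.142, -0.0, -1.472]
force: [-0.1, -0.7, -1.4]
width: 0.0127
gripper_force: 45.0
```

Emit:
{"name": "move_arm", "arguments": {"rows": "0 0 0 0 0 0.0005 0; 0 0 0 0 0 0 0; 0 0 0 0 0 0 0"}}

```text
t: 9.93
eef_pos: [0.576, -0.0137, 0.0411]
ee_rot: [3.142, -0.0, -1.472]
force: [1.0, -0.1, -1.6]
width: 0.0129
gripper_force: 45.0
```

Emit:
{"name": "move_arm", "arguments": {"rows": "0 0 0 0 0 0.0005 0; 0 0 0 0 0 0 0; 0 0 0 0 0 0 0"}}

```text
t: 10.3
eef_pos: [0.576, -0.0136, 0.0409]
ee_rot: [-3.141, -0.0, -1.472]
force: [-3.2, 1.1, 4.6]
width: 0.0129
gripper_force: 45.0
```

Emit:
{"name": "move_arm", "arguments": {"rows": "0 0 0 0 0 0.0003 0; 0 0 0 0 0 0 0; 0 0 0 0 0 0 0; 0 0 0 0 0 0 0"}}

```text
t: 10.8
eef_pos: [0.576, -0.0137, 0.0409]
ee_rot: [-3.141, -0.0, -1.472]
force: [-5.1, 1.0, 9.5]
width: 0.0128
gripper_force: 45.0
```

```bash
python3 - <<'E'
from h import *
T=tool();p,d=grab('wrist','w4');s=arm.get_state();print(s['force'],s['moment'],s['ee_rot'])
np.save('pics/w4T.npy',T)
cv2.imwrite('pics/w4s.png',cv2.resize(p[0:200,0:330],(800,485),interpolation=cv2.INTER_CUBIC))
grab('scene','s4')
E
```

```text
[-4.09462577  1.0502796   8.47788195] [0.28803472 1.43431055 0.02229649] [-3.14125599e+00 -4.58183019e-05 -1.47181396e+00]
```

View pics/w4s.png

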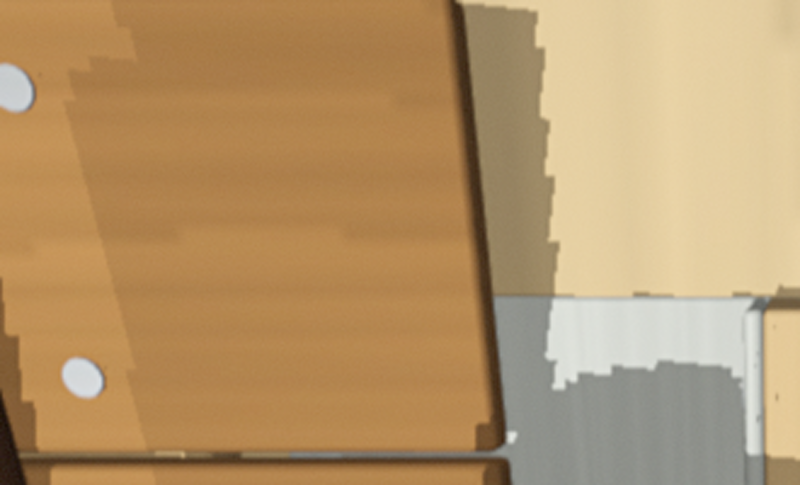

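```bash
python3 - <<'E'
from h import *
T=np.load('pics/w4T.npy');d=np.load('pics/w4.npy');m=arm.camera_model('wrist');k=800/330
P=lambda u,v,z: (np.linalg.inv(T)@np.r_[wworld(T,(u+.5)/k-.5,(v+.5)/k-.5,z),1])[:2]
print('lip',P(464,20,.034),P(500,440,.034),'sheet/upstand',P(745,300,.027),P(496,296,.027))
us,zs=[],[]
for u in range(212,305,6):
    for v in (130,145,160):
        w=(T@m['mount']@np.r_[np.linalg.inv(m['mtx'])@[u,v,1]*d[v,u],1]);us.append(w[:3])
a=np.array(us);a=a[(a[:,2]<.032)];c=np.linalg.lstsq(np.c_[a[:,:2],np.ones(len(a))],a[:,2],rcond=None)[0]
print('sheet slopes deg',np.degrees(c[:2]).round(2),'z',a[:,2].mean(), 'x range',a[:,0].min(),a[:,0].max())
b=[]
for u in range(205,300,10):
    for v in (30,60,90):
        b.append((T@m['mount']@np.r_[np.linalg.inv(m['mtx'])@[u,v,1]*d[v,u],1])[:3])
b=np.array(b);c=np.linalg.lstsq(np.c_[b[:,:2],np.ones(len(b))],b[:,2],rcond=None)[0];print('deck slopes',np.degrees(c[:2]).round(2),b[:,2].mean())
e=[(T@m['mount']@np.r_[np.linalg.inv(m['mtx'])@[u,v,1]*d[v,u],1])[:3] for u in (80,120,170) for v in (40,80,140)]
e=np.array(e);c=np.linalg.lstsq(np.c_[e[:,:2],np.ones(len(e))],e[:,2],rcond=None)[0];print('shingle slopes',np.degrees(c[:2]).round(2),e[:,2].mean())
E
```

```text
lip [ 0.11602414 -0.05448843] [ 0.04285148 -0.0556703 ] sheet/upstand [ 0.06921288 -0.00756974] [ 0.0699742  -0.05608942]
sheet slopes deg [ 0.07 -2.4 ] z 0.025935717778060047 x range 0.5913999889279975 0.635567488819098
deck slopes [-1.17  0.19] 0.022990363603764618
shingle slopes [-0.26 -0.27] 0.0409632637364477
```

Emit:
{"name": "move_arm", "arguments": {"rows": "0 0 0 0 0.0002 0 0; 0 0 0 0 0 0 0; 0 0 0 0 0 0 0; 0 0 0 0 0 0 0"}}

```text
t: 11.4
eef_pos: [0.576, -0.0137, 0.0409]
ee_rot: [-3.141, -0.0, -1.472]
force: [-2.5, 0.7, 7.3]
width: 0.0127
gripper_force: 45.0
```

Emit:
{"name": "move_arm", "arguments": {"rows": "0 0 0 0 0 0 0; 0 0 0 0 0 0 0; 0 0 0 0 0 0 0; 0 0 0 0 0 0 0"}}

```text
t: 11.9
eef_pos: [0.576, -0.0137, 0.0409]
ee_rot: [-3.141, -0.0, -1.472]
force: [-3.5, -0.3, 7.1]
width: 0.0127
gripper_force: 45.0
```

Emit:
{"name": "move_arm", "arguments": {"rows": "0 0 0 0 0 0.00015 0; 0 0 0 0 0 0 0; 0 0 0 0 0 0 0; 0 0 0 0 0 0 0"}}

```text
t: 12.4
eef_pos: [0.576, -0.0137, 0.0409]
ee_rot: [-3.141, -0.0, -1.472]
force: [-3.8, 0.1, 8.4]
width: 0.0128
gripper_force: 45.0
```

Emit:
{"name": "move_arm", "arguments": {"rows": "0 0 0 0 0 0 0; 0 0 0 0 0 0 0; 0 0 0 0 0 0 0; 0 0 0 0 0 0 0"}}

```text
t: 12.9
eef_pos: [0.576, -0.0137, 0.0409]
ee_rot: [-3.141, -0.0, -1.472]
force: [-3.9, 0.2, 8.8]
width: 0.0127
gripper_force: 45.0
```

```bash
python3 -c "
from station import arm
print(arm.job_done())"
```

```text
the job is handed in; nothing more can be done
None
```

The job is handed in: the flashing is about 48 mm under the shingles by camera measurement (batten at 60 mm), square and centred, with the shingles lying flat. The arm still grips the upstand at 45 N and presses at about 10 N (8.8 N at the wrist plus the flashing's weight).

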